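# Index a peg wheel and lock it with the pin

## Task

Turn the wooden peg wheel on its jig, without lifting it, by pushing on the pegs near its edge until the notch in its rim faces the jig's index pin. Then push the pin by its upright tab into the notch until you feel it bear on the notch's bottom, and hold it pressed home there for a moment with about 12 N. The pegs are only glued in and the pin is slim, so never push on either with more than 20 N; leave the other things where they stand.

Things in the scene. Friction and masses are not known exactly. Their poses are not given: they have to be found in the camera images.
- peg_wheel: pale wooden wheel, 120 mm diameter, 16 mm thick, 0.7 kg, flat on the jig, turning stiffly either way on a 16 mm stub (0.5 mm play). Origin: centre of its underside, 12 mm above the table; z up; +y points to the one notch in its rim (15 wide, 14 deep). Four pegs, 12 mm diameter, stand 22 mm up from its top, 47 mm from the centre, at 45, 135, 225 and 315 degrees from its +x.
- notch (a point): middle of the notch's mouth on the wheel: 60 mm from the wheel's centre along the wheel's +y, at half thickness (20 mm above the table)
- jig: brown wooden jig fixed to the table: plate 104 x 104 x 12 mm under the wheel, with an arm 46 wide, 12 thick along its +y out to 150 mm. Origin: on the table under the wheel's pivot; z up. On the arm a guide block (34 wide, 68 to 90 mm out, top 30 mm above the table) carries the index pin, which points along -y at the pivot. The notch faces the pin when it lies on the jig's +y axis.
- index_pin (a joint): slide (m) of the steel index pin, 12 mm diameter, 20 mm above the table, nose tapered over 7 mm to 5 mm. 0: withdrawn, nose 64 mm from the pivot; grows towards the wheel; about 0.018 with the nose on the notch's bottom, about 0.004 when it butts on the rim. Drags with 4 N, stays where it is left. The taper draws in a notch up to 3 mm off line.
- pin_tab (a point): centre of the outer face of the pin's upright wooden tab (34 mm wide, 10 mm thick along the slide, from 14 to 64 mm above the table): 50 mm above the table, 121 mm from the pivot along the jig's +y when withdrawn; moves with the pin. Push this face along the jig's -y.
- turned_jar: pale turned wooden jar, 47 mm wide, 73 mm high, origin under its centre; bystander
- oiled_jar: darker turned wooden jar with lid, 47 mm wide, 73 mm high, origin under its centre; bystander
- sanding_block: cork-faced sanding block, 39 x 65 x 28 mm, origin under its centre; bystander
- price_block: flat wooden tag, 56 x 82 x 8 mm, origin under its centre; bystander
- key_fob_a: small rounded wooden fob, 20 x 50 x 8 mm, behind the jig, origin under its centre; bystander
- key_fob_b: small rounded wooden fob, 20 x 50 x 8 mm, beside the jig, opposite its pin, origin under its centre; bystander

How it is judged:
By the outcome, as a careful person would: the job done as asked, in the order asked, and still so for the second after the job is handed in, with the robot touching nothing.
It also fails if it takes over 64 s, if anything falls off the work surface, if the arm or the gripper's body presses on something with over 40 N, if the wrist force passes 120 N, or if a joint passes its speed limit or range.

## Robot

A 6-joint arm with a two-finger parallel gripper is mounted at the origin on a cart in front of the work surface, level with it; the furniture and walls round the work are solid. World frame = base frame: x ahead of the robot, y to its left, z up, the work surface at z = 0. Lengths are in m, angles in rad, forces in N, time in s.
With the tool pointing down it reaches from about 0.3 to 0.875 m from the base axis. Payload 6.4 kg.
Tool frame: the origin (TCP) lies on the centre line of the jaws, within the pads' length; the fingertips stand 25 mm ahead of it and the grasp point (between the pads) lies 6 mm ahead of it (ctrl.tips_ahead is the z of the fingertips in the tool frame, in m); z points along the fingers, x is the direction in which the jaws open and shut, and the axes are right-handed (so a half turn about z gives the same grasp; the last joint's range is limited). The gripper opens to 85 mm and grips with 20 to 120 N. Pads are 22 mm wide; open, the fingers measure 114 mm over their backs; the gripper's body (76 mm by 85 mm) begins 54 mm behind the grasp point. The pads swing forward as they close: fully open they stand 13 mm farther back than shut.
Start: joints at [0.919, 0.181, 1.607, -0, 1.354, -0.206], TCP at [0.248, 0.519, 0.256] pointing down, gripper open.
Joint ranges: [-2.99, 2.99], [-0.89, 2.07], [0.3, 2.58], [-1.14, 4.28], [0, 2.63], [-3.12, 3.12]. Speed limits (rad/s): [2.57, 2.57, 3.01, 3.14, 3.14, 3.14].

## Interface

Orientations are given as a unit quaternion [w, x, y, z].
In Python, from bench import ctrl gives the robot as it stands.
- The arm moves only by the shell command python3 -m pendant 'ROWS'. ROWS is JSON, a list that holds one entry, the list of rows, each a list of 7 numbers: the shift along the tool's x, y, z in m, then the turn, a rotation vector about the tool's x, y, z in rad, then the closure, from -1 (fully open) to 1 (shut). A call has 1 to 10 rows; each row shifts and turns the commanded pose from where the row before left it, along the tool's axes as they then stand; what a row does not reach is not made up. A row lasts 1/10 s, in which the tool goes at most 50 mm and 8.59 degrees, less where a joint would pass 70% of its speed; a pose out of reach is approached as far as the arm can. A call with a gripper value outside its range is refused whole. The fingers move at their own pace and stop on an object; the grip force is fixed at half the most. Time passes only in rows, so rows that do not move let the fingers close. It gives the time, the measured TCP pose, the force and the opening at its end, in the units of the state.
- ctrl.get_obs(): the state, without advancing time (a new reading comes with each control period).
- ctrl.camera(name): name is "side" or "top"; returns (picture, depth): 400x640x3 uint8, red, green, blue; 400x640 float32, m along the optical axis (not along the pixel's ray), 0 where there is no reading.
- ctrl.calibration(name): a dict with "fov_y" (degrees; the focal length in pixels is half the picture's height over the tangent of half this angle, whatever the lens; pixels are square), "cx", "cy" (the principal point, pixels), "camera_from_world" (4x4, takes a point from world to camera coordinates). Camera axes: x right, y down, z forward; pixel columns grow to the right and rows downward; lengths in m; the calibration is good to about 2 mm. A picture is of the moment at which its call begins. calibration takes no time and is no camera call.
- ctrl.hand_in(): hands the job in, once; it reports no verdict.
The state is a dict: "time_s": time; "q": joint angles; "dq": joint speeds; "joint_efforts": joint torques, N m; "eef_pos": TCP position; "eef_rot": TCP orientation; "wrist_force": force on the tool from outside, world axes, zero at the start; "torque": the same for the moment, N m; "opening": opening from 0.0 (shut) to 1.0 (fully open).
Only numpy, scipy, OpenCV 4.12 (cv2) and the standard library are available. Lean on these libraries where they do the work, as an engineer would, in place of code of your own. Each camera call takes 0.05 s, during which the arm holds its last target.

## Working session

There is one attempt and no reset: what is moved stays moved. The work goes in short steps, Python scripts to look and compute and a shell command to move; the robot and the scene stay as the last step left them, time stands still between calls to the robot, and variables do not carry over. Pictures are saved under pics/ and viewed, and the job is handed in when it is done.

```bash
ls; mkdir -p pics; python3 - <<'E'
from bench import ctrl
import cv2,numpy as np
print(ctrl.get_obs())
print(ctrl.tips_ahead)
for n in("side","top"):
    p,d=ctrl.camera(n); cv2.imwrite(f"pics/{n}0.png",p[:,:,::-1]); np.save(f"pics/{n}0.npy",d); print(n,ctrl.calibration(n))
E
```

```text
pics
{'time_s': 0.0, 'q': array([ 9.18707541e-01,  1.81560817e-01,  1.60801081e+00,  2.71123213e-05,
        1.35377183e+00, -2.06303325e-01]), 'dq': array([ 8.55790707e-04,  4.30002597e-04, -2.36594011e-03, -7.06649083e-04,
       -1.43044054e-03, -9.78960015e-05]), 'joint_efforts': array([-6.55099539e-04, -4.44859529e+01, -3.51335371e+01, -3.46133884e-04,
        8.88576382e-03, -2.03703337e-05]), 'eef_pos': array([0.24758814, 0.51840875, 0.25537163]), 'eef_rot': array([ 2.92863683e-04,  8.45922840e-01,  5.33304586e-01, -8.25068527e-04]), 'wrist_force': array([-0.65618587, -0.12614803,  0.49139881]), 'torque': array([0.02713712, 0.01495578, 0.01940958]), 'opening': 1.0045284263141732}
0.025
side {'fov_y': 44.821602449207646, 'cx': 332.35563593482675, 'cy': 198.30181790038455, 'camera_from_world': array([[-9.74465957e-01, -2.24533170e-01,  9.77159989e-04,
         5.11409541e-01],
       [-1.18771812e-01,  5.11762444e-01, -8.50877463e-01,
         1.33746947e-01],
       [ 1.90550140e-01, -8.29267180e-01, -5.25363291e-01,
         1.43653913e+00],
       [ 0.00000000e+00,  0.00000000e+00,  0.00000000e+00,
         1.00000000e+00]])}
top {'fov_y': 54.99788263746931, 'cx': 324.50321023775496, 'cy': 193.57353261284126, 'camera_from_world': array([[-0.00390347, -0.99963844, -0.02660346,  0.02918189],
       [-0.98692193,  0.00813834, -0.16099337,  0.53262838],
       [ 0.16115167,  0.0256271 , -0.98659687,  1.15816201],
       [ 0.        ,  0.        ,  0.        ,  1.        ]])}
```

View pics/side0.png

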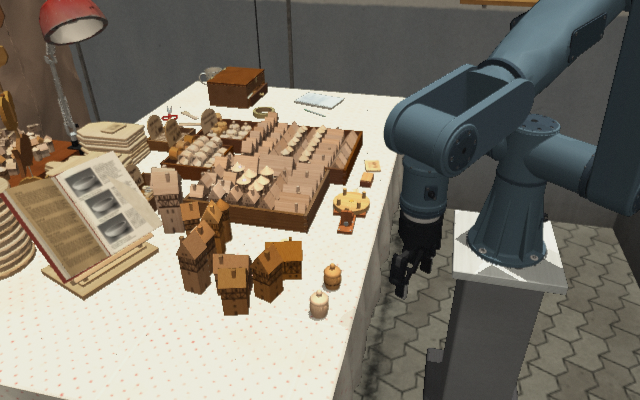

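View pics/top0.png

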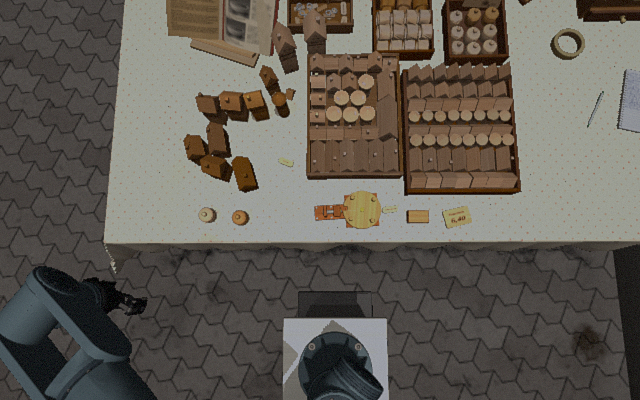

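```bash
python3 - <<'E'
import cv2
a=cv2.imread("pics/top0.png")[175:245,300:400]; cv2.imwrite("pics/topc.png",cv2.resize(a,None,fx=8,fy=8,interpolation=cv2.INTER_CUBIC))
a=cv2.imread("pics/side0.png")[150:240,320:400]; cv2.imwrite("pics/sidec.png",cv2.resize(a,None,fx=6.6,fy=6.6,interpolation=cv2.INTER_CUBIC))
E
```

```text
(no output)
```

View pics/topc.png

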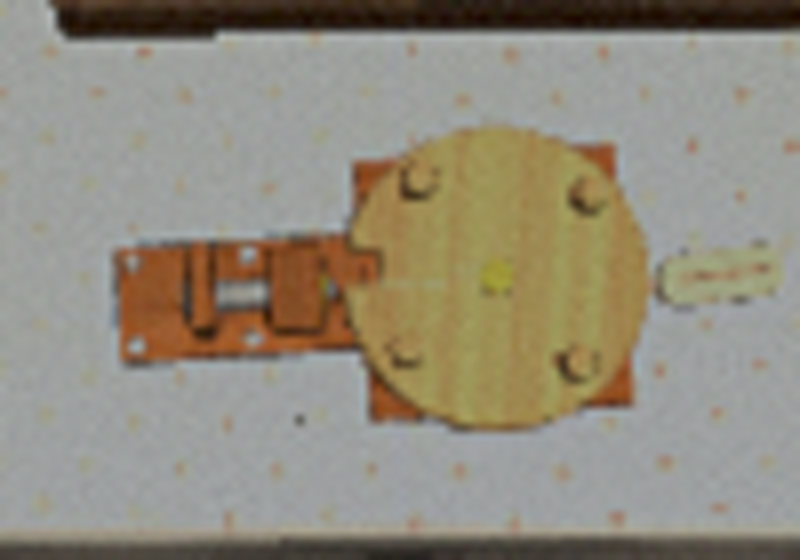

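View pics/sidec.png

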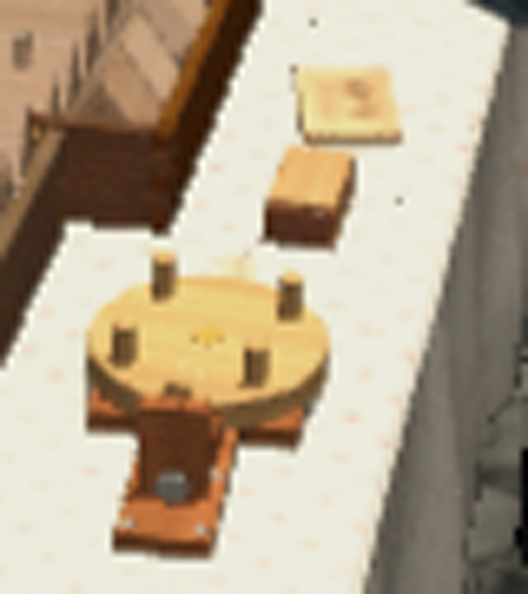

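```bash
cat > h.py <<'E'
import numpy as np
from bench import ctrl
def bp(n,u,v,z):
    c=ctrl.calibration(n); f=200/np.tan(np.radians(c["fov_y"])/2); M=c["camera_from_world"]; R,t=M[:3,:3],M[:3,3]
    o=-R.T@t; d=R.T@np.array([(u-c["cx"])/f,(v-c["cy"])/f,1]); return o+d*(z-o[2])/d[2]
def pr(n,P):
    c=ctrl.calibration(n); f=200/np.tan(np.radians(c["fov_y"])/2); M=c["camera_from_world"]; q=M[:3,:3]@P+M[:3,3]
    return c["cx"]+f*q[0]/q[2],c["cy"]+f*q[1]/q[2]
E
python3 - <<'E'
from h import *
cr=lambda x,y:(300+(x+.5)/8-.5,175+(y+.5)/8-.5)
for n,x,y,z in [("centre",497,278,.028),("rimL",350,278,.028),("rimR",648,278,.028),("rimT",500,127,.028),("rimB",495,430,.028),("notchbot",380,268,.028),("nm1",350,247,.028),("nm2",352,288,.028),("end1",117,250,.012),("end2",125,363,.012),("plTL",355,162,.012),("plTR",613,145,.012),("plBL",372,420,.012),("plBR",632,402,.012),("h1",133,262,.012),("h2",137,346,.012),("h3",248,256,.012),("h4",253,338,.012),
 ("tabtop",203,287,.064),("p1",424,178,.05),("p2",591,189,.05),("p3",407,345,.05),("p4",580,354,.05)]:
    print(n,bp("top",*cr(x,y),z).round(4))
E
```

```text
centre [ 0.4843 -0.0902  0.028 ]
rimL [ 0.4847 -0.0326  0.028 ]
rimR [ 0.4839 -0.1493  0.028 ]
rimT [ 0.5444 -0.0926  0.028 ]
rimB [ 0.4248 -0.0883  0.028 ]
notchbot [ 0.4886 -0.0444  0.028 ]
nm1 [ 0.497  -0.0327  0.028 ]
nm2 [ 0.4808 -0.0333  0.028 ]
end1 [0.4986 0.0599 0.012 ]
end2 [0.4533 0.0567 0.012 ]
plTL [ 0.5334 -0.0355  0.012 ]
plTR [ 0.5395 -0.1387  0.012 ]
plBL [ 0.4301 -0.041   0.012 ]
plBR [ 0.4366 -0.1436  0.012 ]
h1 [0.4937 0.0535 0.012 ]
h2 [0.4601 0.0519 0.012 ]
h3 [0.4958 0.0076 0.012 ]
h4 [0.4629 0.0058 0.012 ]
tabtop [0.4773 0.0243 0.064 ]
p1 [ 0.5209 -0.0612  0.05  ]
p2 [ 0.516  -0.1256  0.05  ]
p3 [ 0.456  -0.0537  0.05  ]
p4 [ 0.4521 -0.1198  0.05  ]
```

```bash
python3 -m pendant '[[[0,0,0,0,0,0.1245,1],[0,0,0,0,0,0.1245,1],[0,0,0,0,0,0.1245,1],[-0.018,0.036,0,0,0,0,1],[-0.018,0.036,0,0,0,0,1],[-0.018,0.036,0,0,0,0,1],[-0.018,0.036,0,0,0,0,1],[-0.018,0.036,0,0,0,0,1],[-0.018,0.036,0,0,0,0,1],[-0.018,0.036,0,0,0,0,1]]]'
python3 -m pendant '[[[-0.018,0.036,0,0,0,0,1],[-0.018,0.036,0,0,0,0,1],[-0.018,0.036,0,0,0,0,1],[-0.018,0.036,0,0,0,0,1],[-0.018,0.036,0,0,0,0,1],[-0.018,0.036,0,0,0,0,1],[-0.018,0.036,0.0,0,0,0,1],[-0.018,0.036,0,0,0,0,1],[-0.018,0.036,0,0,0,0,1],[0,0,0,0,0,0,1]]]'
python3 - <<'E'
from h import *
from scipy.spatial.transform import Rotation as R
import cv2
o=ctrl.get_obs();print(o["time_s"],o["eef_pos"],o["wrist_force"],o["opening"],ctrl.tips_ahead);w,x,y,z=o["eef_rot"];print(R.from_quat([x,y,z,w]).as_matrix().round(4))
p,d=ctrl.camera("side"); a=p[:,:,::-1][100:250,290:450]; cv2.imwrite("pics/s1.png",cv2.resize(a,None,fx=4,fy=4,interpolation=cv2.INTER_CUBIC))
E
```

```text
time_s: 1.1
eef_pos: [0.3278, 0.2471, 0.256]
eef_rot: [0.0, 0.93, 0.367, -0.0]
wrist_force: [1.1, 0.5, 0.2]
opening: -0.004
time_s: 2.1
eef_pos: [0.4315, -0.1026, 0.2562]
eef_rot: [0.001, 0.931, 0.365, -0.0]
wrist_force: [-0.8, 1.0, 0.5]
opening: 0.001
2.1 [ 0.43147361 -0.10259427  0.25620187] [-0.84504339  1.00481747  0.51129138] 0.0012149099128294163 0.025
[[ 7.338e-01  6.793e-01  2.000e-04]
 [ 6.793e-01 -7.338e-01 -1.300e-03]
 [-8.000e-04  1.100e-03 -1.000e+00]]
```

View pics/s1.png

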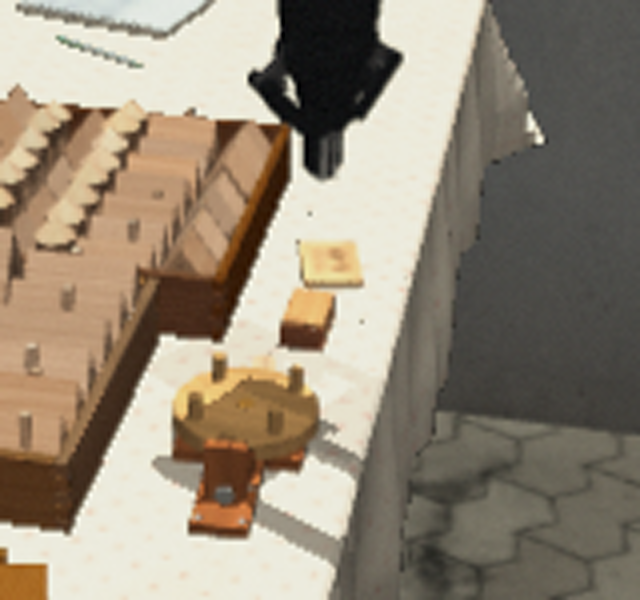

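```bash
python3 - <<'E'
from h import *
P=np.array([.4315,-.1026,.256])
for s in (.025,.038): print(s,[(4*(a-b)) for a,b in zip(pr("side",P-[0,0,s]),(290,100))])
E
```

```text
0.025 [np.float64(318.84635696468604), np.float64(175.25164236000728)]
0.038 [np.float64(318.1445806942522), np.float64(190.659181963503)]
```

```bash
python3 -m pendant '[[[0,0,0.04,0,0,0,1],[0,0,0.04,0,0,0,1],[0,0,0.04,0,0,0,1],[0,0,0.03,0,0,0,1],[0,0,0.02,0,0,0,1],[0,0,0.015,0,0,0,1],[0,0,0.01,0,0,0,1],[0,0,0,0,0,0,1],[0,0,0,0,0,0,1]]]'
python3 -m pendant '[[[0,0.001,0,0,0,0,1],[0,0.001,0,0,0,0,1],[0,0.001,0,0,0,0,1],[0,0.001,0,0,0,0,1],[0,0,0,0,0,0,1]]]'
```

```text
time_s: 3.05
eef_pos: [0.4309, -0.0983, 0.0617]
eef_rot: [0.0, 0.93, 0.367, 0.0]
wrist_force: [-0.2, -0.6, -0.2]
opening: -0.001
time_s: 3.55
eef_pos: [0.4337, -0.1018, 0.0615]
eef_rot: [0.0, 0.93, 0.367, 0.0]
wrist_force: [0.8, 0.1, -0.4]
opening: 0.004
```

```bash
python3 -m pendant '[[[0,0.001,0,0,0,0,1],[0,0.001,0,0,0,0,1],[0,0.001,0,0,0,0,1],[0,0.001,0,0,0,0,1],[0,0,0,0,0,0,1]]]'
python3 -m pendant '[[[0,0.001,0,0,0,0,1],[0,0.0005,0,0,0,0,1],[0,0,0,0,0,0,1]]]'
python3 -m pendant '[[[0,0.0005,0,0,0,0,1],[0,0.0005,0,0,0,0,1],[0,0,0,0,0,0,1]]]'
```

```text
time_s: 4.05
eef_pos: [0.4362, -0.1046, 0.0613]
eef_rot: [-0.0, 0.93, 0.367, -0.0]
wrist_force: [0.1, -0.5, 0.0]
opening: -0.004
time_s: 4.35
eef_pos: [0.4364, -0.1049, 0.061]
eef_rot: [-0.001, 0.93, 0.367, -0.001]
wrist_force: [-3.0, 3.5, 3.4]
opening: 0.0
time_s: 4.65
eef_pos: [0.437, -0.1057, 0.061]
eef_rot: [-0.001, 0.93, 0.367, -0.001]
wrist_force: [-3.7, 2.8, 2.9]
opening: -0.005
```

```bash
for i in 1; do python3 -m pendant '[[[0,0.0005,0,0,0,0,1],[0,0.0005,0,0,0,0,1],[0,0,0,0,0,0,1]]]'; done
python3 -m pendant '[[[0,0.0005,0,0,0,0,1],[0,0.0005,0,0,0,0,1],[0,0,0,0,0,0,1]]]'
python3 -m pendant '[[[0,0.0005,0,0,0,0,1],[0,0.0005,0,0,0,0,1],[0,0,0,0,0,0,1]]]'
```

```text
time_s: 4.95
eef_pos: [0.4376, -0.1064, 0.061]
eef_rot: [-0.001, 0.93, 0.367, -0.001]
wrist_force: [-5.1, 3.6, 4.3]
opening: -0.0
time_s: 5.25
eef_pos: [0.438, -0.1071, 0.0609]
eef_rot: [-0.001, 0.93, 0.367, -0.001]
wrist_force: [-5.0, 2.7, 4.1]
opening: 0.003
time_s: 5.55
eef_pos: [0.4385, -0.1078, 0.0608]
eef_rot: [-0.001, 0.93, 0.367, -0.001]
wrist_force: [-5.7, 4.0, 3.8]
opening: 0.005
```

```bash
python3 -m pendant '[[[0,0.0005,0,0,0,0,1],[0,0.0005,0,0,0,0,1],[0,0.0005,0,0,0,0,1],[0,0.0005,0,0,0,0,1],[0,0,0,0,0,0,1]]]'
python3 -m pendant '[[[0,0.0005,0,0,0,0,1],[0,0.0005,0,0,0,0,1],[0,0,0,0,0,0,1]]]'
python3 - <<'E'
from h import *
import cv2
p,d=ctrl.camera("top"); a=p[:,:,::-1][175:245,300:400]; cv2.imwrite("pics/t2.png",cv2.resize(a,None,fx=8,fy=8,interpolation=cv2.INTER_CUBIC))
E
```

```text
time_s: 6.05
eef_pos: [0.4398, -0.1092, 0.0607]
eef_rot: [-0.001, 0.93, 0.367, -0.001]
wrist_force: [-5.8, 2.1, 4.6]
opening: 0.005
time_s: 6.35
eef_pos: [0.4404, -0.11, 0.0607]
eef_rot: [-0.001, 0.93, 0.367, -0.001]
wrist_force: [-5.9, 2.6, 3.1]
opening: -0.003
```

View pics/t2.png

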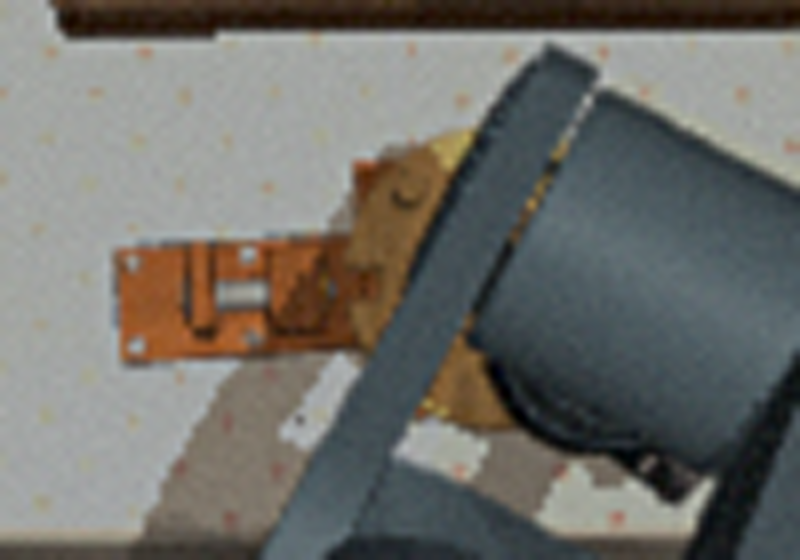

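```bash
python3 -m pendant '[[[0,-0.005,0,0,0,0,1],[0,-0.005,0,0,0,0,1],[0,0,-0.03,0,0,0,1],[0,0,-0.04,0,0,0,1],[0,0,-0.04,0,0,0,1],[0.028,-0.018,0,0,0,0,1],[0.028,-0.018,0,0,0,0,1],[0.028,-0.018,0,0,0,0,1],[0.028,-0.018,0,0,0,0,1],[0.028,-0.018,0,0,0,0,1]]]'
python3 -m pendant '[[[0,0,0,0,0,0.1375,1],[0,0,0,0,0,0.1375,1],[0,0,0,0,0,0.1375,1],[0,0,0,0,0,0.1375,1],[0,0,0,0,0,0.1375,1],[0,0,0,0,0,0,1]]]'
python3 - <<'E'
from h import *
import cv2
p,d=ctrl.camera("top"); a=p[:,:,::-1][175:245,300:400]; cv2.imwrite("pics/t3.png",cv2.resize(a,None,fx=8,fy=8,interpolation=cv2.INTER_CUBIC))
p,d=ctrl.camera("side"); a=p[:,:,::-1][150:240,320:400]; cv2.imwrite("pics/s3.png",cv2.resize(a,None,fx=6.6,fy=6.6,interpolation=cv2.INTER_CUBIC))
c=np.array([.4846,-.09,0]);D=np.array([np.cos(np.radians(93.45)),np.sin(np.radians(93.45)),0])
for r,z in((.046,.028),(.06,.028),(0,.028),(.064,.02)):
  print(r,[8*(a-b)+3.5 for a,b in zip(pr("top",c+r*D+[0,0,z]),(300,175))])
E
```

```text
time_s: 7.4
eef_pos: [0.4765, 0.0593, 0.1717]
eef_rot: [0.0, 0.93, 0.367, 0.001]
wrist_force: [-0.3, -0.5, -0.0]
opening: -0.002
time_s: 8.0
eef_pos: [0.4761, 0.058, 0.1714]
eef_rot: [0.0, 1.0, 0.031, 0.0]
wrist_force: [-0.6, -0.4, -0.3]
opening: -0.002
0.046 [np.float64(379.365366917526), np.float64(285.09303981404355)]
0.06 [np.float64(343.7743040834762), np.float64(287.4749984991604)]
0 [np.float64(496.3998128782896), np.float64(277.2604213751422)]
0.064 [np.float64(333.27530041982527), np.float64(290.52928361874683)]
```

View pics/t3.png

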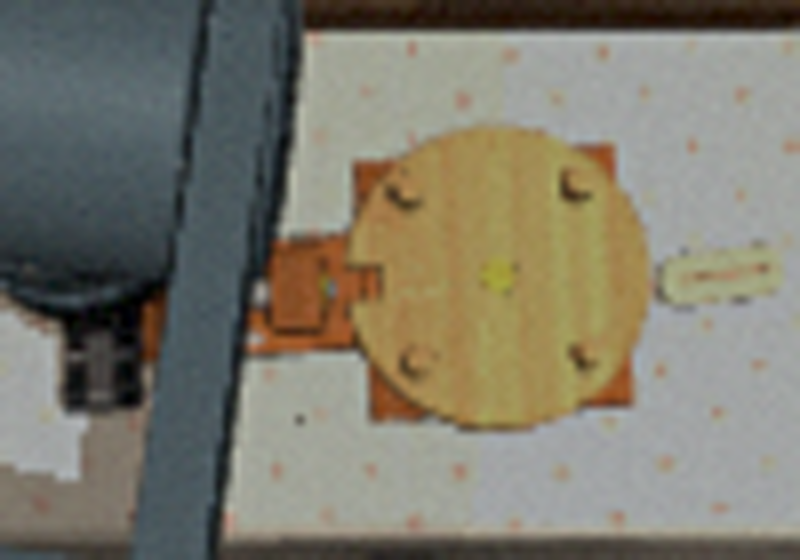

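View pics/s3.png

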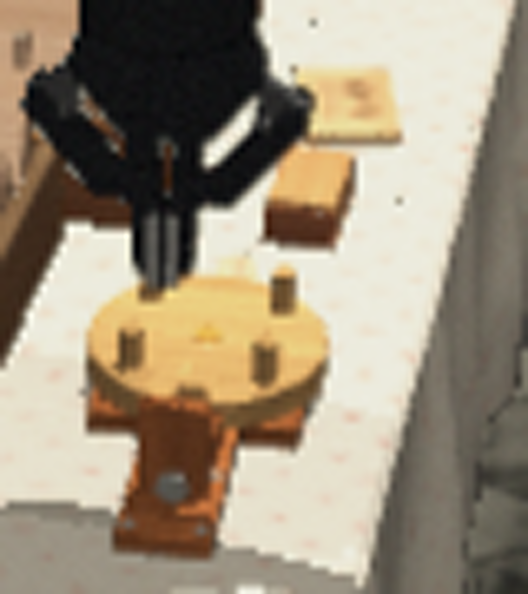

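```bash
python3 - <<'E'
import cv2
a=cv2.imread("pics/t3.png")[110:450,250:660]
cv2.imwrite("pics/t3c.png",cv2.resize(a,None,fx=1.75,fy=1.75,interpolation=cv2.INTER_CUBIC))
from h import *
cr=lambda x,y:(300+(x+.5)/8-.5,175+(y+.5)/8-.5)
E
```

```text
(no output)
```

View pics/t3c.png

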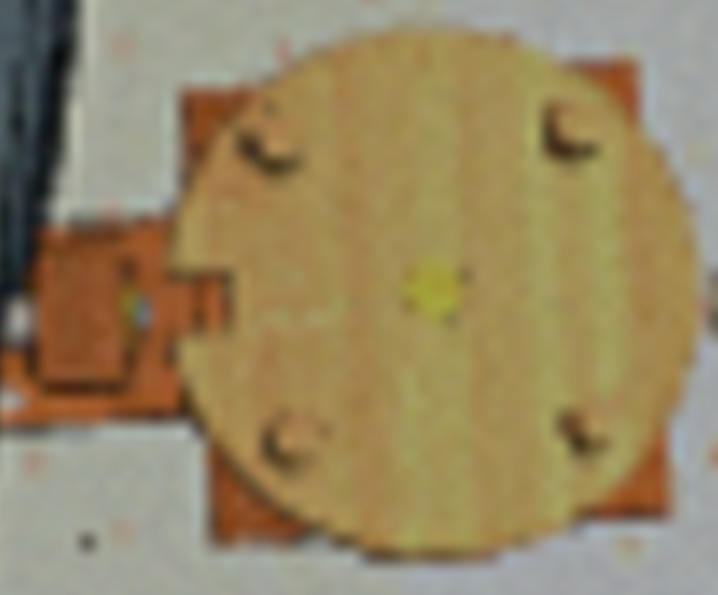

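```bash
python3 -m pendant '[[[0,0,0.03,0,0,0,1],[0,0,0.03,0,0,0,1],[0,0,0.025,0,0,0,1],[0,0,0.015,0,0,0,1],[0,0,0.010,0,0,0,1],[0,0,0,0,0,0,1],[0,0.004,0,0,0,0,1],[0,0.004,0,0,0,0,1],[0,0.002,0,0,0,0,1],[0,0,0,0,0,0,1]]]'
python3 -m pendant '[[[0,0.001,0,0,0,0,1],[0,0.001,0,0,0,0,1],[0,0.001,0,0,0,0,1],[0,0,0,0,0,0,1]]]'
```

```text
time_s: 9.1
eef_pos: [0.4772, 0.0475, 0.062]
eef_rot: [0.0, 0.999, 0.032, 0.001]
wrist_force: [-0.8, -0.2, 0.4]
opening: 0.002
time_s: 9.5
eef_pos: [0.4768, 0.0449, 0.0613]
eef_rot: [-0.0, 0.999, 0.032, -0.0]
wrist_force: [-0.1, -0.7, 0.1]
opening: -0.001
```

```bash
python3 -m pendant '[[[0,0.001,0,0,0,0,1],[0,0.001,0,0,0,0,1],[0,0.001,0,0,0,0,1],[0,0,0,0,0,0,1]]]'
python3 -m pendant '[[[0,0.001,0,0,0,0,1],[0,0.001,0,0,0,0,1],[0,0,0,0,0,0,1]]]'
python3 -m pendant '[[[0,0.001,0,0,0,0,1],[0,0.001,0,0,0,0,1],[0,0,0,0,0,0,1]]]'
```

```text
time_s: 9.9
eef_pos: [0.477, 0.0423, 0.0613]
eef_rot: [-0.0, 0.999, 0.032, -0.0]
wrist_force: [-0.8, 4.4, 0.7]
opening: 0.0
time_s: 10.2
eef_pos: [0.4771, 0.04, 0.0612]
eef_rot: [-0.0, 0.999, 0.032, -0.0]
wrist_force: [0.7, 4.3, 0.4]
opening: -0.0
time_s: 10.5
eef_pos: [0.4773, 0.0378, 0.0613]
eef_rot: [0.0, 0.999, 0.032, -0.0]
wrist_force: [-0.9, 4.1, -0.2]
opening: 0.001
```

```bash
python3 -m pendant '[[[0,0.001,0,0,0,0,1],[0,0.001,0,0,0,0,1],[0,0,0,0,0,0,1]]]'
python3 -m pendant '[[[0,0.001,0,0,0,0,1],[0,0.001,0,0,0,0,1],[0,0,0,0,0,0,1]]]'
python3 -m pendant '[[[0,0.001,0,0,0,0,1],[0,0.001,0,0,0,0,1],[0,0,0,0,0,0,1]]]'
```

```text
time_s: 10.8
eef_pos: [0.4774, 0.0358, 0.0613]
eef_rot: [0.0, 0.999, 0.032, -0.0]
wrist_force: [-0.6, 3.4, -0.3]
opening: 0.001
time_s: 11.1
eef_pos: [0.4775, 0.0338, 0.0613]
eef_rot: [0.0, 0.999, 0.032, -0.0]
wrist_force: [-1.3, 3.0, 0.4]
opening: -0.001
time_s: 11.4
eef_pos: [0.4776, 0.0318, 0.0613]
eef_rot: [0.0, 0.999, 0.032, -0.0]
wrist_force: [0.3, 3.4, 0.6]
opening: 0.0
```

10.7 mm in, only the drag felt.

```bash
python3 -m pendant '[[[0,0.001,0,0,0,0,1],[0,0.001,0,0,0,0,1],[0,0,0,0,0,0,1]]]'
python3 -m pendant '[[[0,0.001,0,0,0,0,1],[0,0.001,0,0,0,0,1],[0,0,0,0,0,0,1]]]'
python3 -m pendant '[[[0,0.001,0,0,0,0,1],[0,0.0005,0,0,0,0,1],[0,0,0,0,0,0,1]]]'
```

```text
time_s: 11.7
eef_pos: [0.4777, 0.0298, 0.0612]
eef_rot: [0.0, 0.999, 0.032, -0.0]
wrist_force: [-2.1, 3.6, 0.9]
opening: 0.003
time_s: 12.0
eef_pos: [0.4778, 0.0278, 0.0612]
eef_rot: [0.0, 0.999, 0.032, -0.0]
wrist_force: [-2.2, 4.3, 0.9]
opening: 0.002
time_s: 12.3
eef_pos: [0.478, 0.0264, 0.0613]
eef_rot: [0.0, 0.999, 0.032, -0.0]
wrist_force: [-2.3, 2.3, 0.5]
opening: 0.0
```

```bash
python3 -m pendant '[[[0,0.0005,0,0,0,0,1],[0,0,0,0,0,0,1]]]'
python3 -m pendant '[[[0,0.0005,0,0,0,0,1],[0,0,0,0,0,0,1]]]'
```

```text
time_s: 12.5
eef_pos: [0.4779, 0.026, 0.0612]
eef_rot: [0.0, 0.999, 0.032, -0.0]
wrist_force: [-2.2, 3.1, 1.5]
opening: 0.002
time_s: 12.7
eef_pos: [0.478, 0.0255, 0.0612]
eef_rot: [-0.0, 0.999, 0.032, -0.0]
wrist_force: [-2.3, 3.9, 0.5]
opening: -0.002
```

```bash
python3 -m pendant '[[[0,0.0005,0,0,0,0,1],[0,0,0,0,0,0,1]]]'
python3 -m pendant '[[[0,0.0005,0,0,0,0,1],[0,0,0,0,0,0,1]]]'
```

```text
time_s: 12.9
eef_pos: [0.478, 0.0254, 0.0612]
eef_rot: [-0.0, 0.999, 0.032, -0.0]
wrist_force: [-2.1, 5.6, 2.3]
opening: 0.002
time_s: 13.1
eef_pos: [0.478, 0.0253, 0.0612]
eef_rot: [-0.001, 0.999, 0.032, -0.0]
wrist_force: [-3.1, 7.9, 2.3]
opening: -0.0
```

```bash
python3 -m pendant '[[[0,0.0004,0,0,0,0,1],[0,0,0,0,0,0,1]]]'
```

```text
time_s: 13.3
eef_pos: [0.478, 0.0252, 0.0613]
eef_rot: [-0.001, 0.999, 0.032, -0.0]
wrist_force: [-2.2, 11.0, 1.9]
opening: 0.004
```

```bash
python3 -m pendant '[[[0,0.0003,0,0,0,0,1],[0,0,0,0,0,0,1],[0,0,0,0,0,0,1],[0,0,0,0,0,0,1]]]'
```

```text
time_s: 13.7
eef_pos: [0.478, 0.0251, 0.0613]
eef_rot: [-0.001, 0.999, 0.032, -0.0]
wrist_force: [-2.7, 11.2, 2.3]
opening: -0.001
```

```bash
python3 -m pendant '[[[0,0,0,0,0,0,1],[0,0,0,0,0,0,1],[0,0,0,0,0,0,1],[0,0,0,0,0,0,1],[0,0,0,0,0,0,1]]]'; python3 -m pendant '[[[0,0,0,0,0,0,1],[0,0,0,0,0,0,1],[0,0,0,0,0,0,1],[0,0,0,0,0,0,1],[0,0,0,0,0,0,1]]]'
```

```text
time_s: 14.2
eef_pos: [0.478, 0.0251, 0.0613]
eef_rot: [-0.001, 0.999, 0.032, -0.0]
wrist_force: [-3.0, 10.6, 1.4]
opening: -0.001
time_s: 14.7
eef_pos: [0.478, 0.0251, 0.0613]
eef_rot: [-0.001, 0.999, 0.032, -0.0]
wrist_force: [-2.1, 11.2, 2.1]
opening: -0.002
```

```bash
python3 -m pendant '[[[0,0.0004,0,0,0,0,1],[0,0,0,0,0,0,1],[0,0,0,0,0,0,1],[0,0,0,0,0,0,1],[0,0,0,0,0,0,1],[0,0,0,0,0,0,1],[0,0,0,0,0,0,1],[0,0,0,0,0,0,1],[0,0,0,0,0,0,1],[0,0,0,0,0,0,1]]]'; python3 -m pendant '[[[0,0,0,0,0,0,1],[0,0,0,0,0,0,1],[0,0,0,0,0,0,1]]]'
```

```text
time_s: 15.7
eef_pos: [0.478, 0.025, 0.0613]
eef_rot: [-0.001, 0.999, 0.032, -0.0]
wrist_force: [-1.7, 12.6, 2.6]
opening: 0.001
time_s: 16.0
eef_pos: [0.478, 0.025, 0.0613]
eef_rot: [-0.001, 0.999, 0.032, -0.0]
wrist_force: [-2.0, 13.4, 3.2]
opening: 0.004
```

Held at about 12–13 N. Back off, lift, and move away to look.

```bash
python3 -m pendant '[[[0,-0.005,0,0,0,0,1],[0,-0.01,0,0,0,0,1],[0,-0.01,0,0,0,0,1],[0,0,-0.03,0,0,0,1],[0,0,-0.04,0,0,0,1],[0,0,-0.04,0,0,0,1],[0,-0.03,-0.03,0,0,0,1],[0,-0.04,0,0,0,0,1],[0,-0.04,0,0,0,0,1],[0,0,0,0,0,0,1]]]'
python3 - <<'E'
from h import *
import cv2
p,d=ctrl.camera("top"); cv2.imwrite("pics/t4f.png",p[:,:,::-1]); a=p[:,:,::-1][175:245,300:400]; cv2.imwrite("pics/t4.png",cv2.resize(a,None,fx=8,fy=8,interpolation=cv2.INTER_CUBIC))
p,d=ctrl.camera("side"); a=p[:,:,::-1][150:240,320:400]; cv2.imwrite("pics/s4.png",cv2.resize(a,None,fx=6.6,fy=6.6,interpolation=cv2.INTER_CUBIC))
E
```

```text
time_s: 17.0
eef_pos: [0.4691, 0.1621, 0.2019]
eef_rot: [-0.001, 0.999, 0.034, 0.001]
wrist_force: [-0.3, -0.5, -0.7]
opening: 0.0
```

View pics/t4.png

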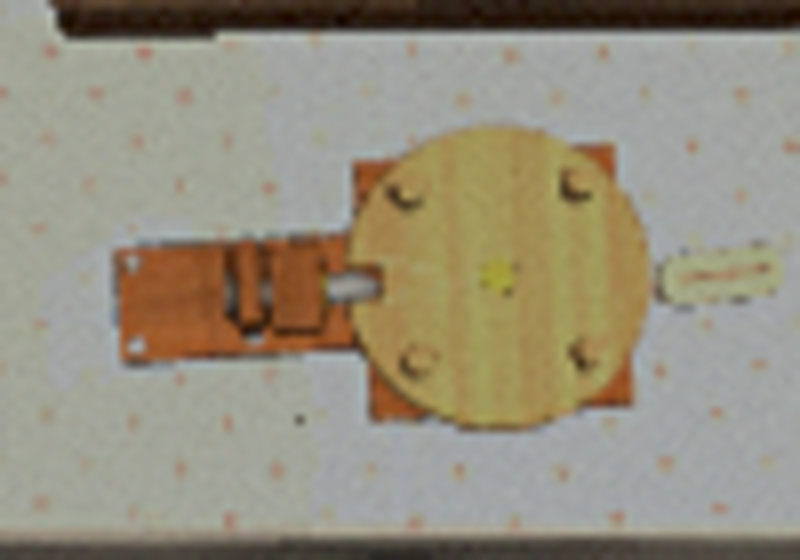

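View pics/s4.png

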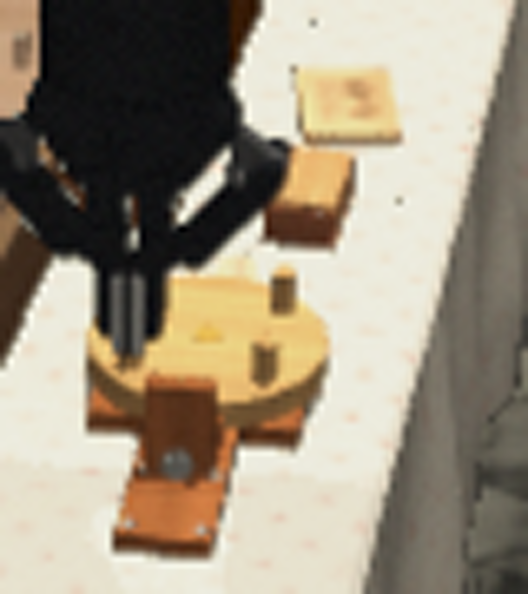

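```bash
python3 -c "
from bench import ctrl
print(ctrl.hand_in())"
```

```text
the job is handed in; nothing more can be done
None
```

The wheel is turned, the index pin is seated in the notch, and the job was handed in at about 17 s with the arm clear of everything.

- **Wheel:** I turned it about 8° counter-clockwise by pushing the near-right peg. The readings, taken after each short step, stayed below about 8 N. The picture afterwards showed the notch about 1 to 1.5 mm off line, inside the 3 mm the taper draws in, so I left it there.
- **Pin:** I pushed the tab in, feeling only 3–4 N of drag for about 17 mm, with no butting on the rim. The force then rose quickly over the last millimetre, which I took as the notch's bottom. I held it for about 1.4 s at 11 N, then 1.3 s at about 13 N; the highest wrist force read was about 14 N.
- **Last pictures:** After backing off, the pin's nose lies at the notch's bottom and the tab has moved about 18 mm, matching the expected seated position. The fob beside the jig, the sanding block and the price tag look unmoved. I didn't compare the two jars or the other fob in the last pictures, but I saw no contact near them.
- **Weak points:** The force from touch-down to bottom gave 17.4 mm of slide, slightly under the 18 mm seen in the picture, because the exact point of first contact was uncertain. The force was read only at the end of each short move, so brief peaks in between were not seen. The 11–13 N is the force on the tab, so the pin's drag may take up to 4 N of it before the notch's bottom.

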